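Set the jig's sliding stop against the board and run its wing screw down tight

TASK

On the woodworking jig, push the sliding stop block along its track towards the board until the board sits snug between it and the fixed end stop, with no gap at either end. Then tighten the loose wing screw on top of the block: knock its wings round clockwise (seen from above) with repeated fingertip strokes, pushing from one side only, until it comes up against its stop and turns no further. Do not pinch or put the fingers astride the screw or the block, do not lift the board, and leave the glue bottle, the offcut and the screwdriver where they are.

Things in the scene. Friction and masses are not known exactly. Their poses are not given: they have to be found in the camera images.
- jig: Fixed plywood jig on the bench; position and yaw vary. Origin: mid-length, on the bench surface, under the line along which the screw's axis travels. y runs along its length (robot's left at yaw 0), x away from the robot, z up. Base 400 mm long (y), x = -60 to +65 mm, top at z = 18 mm.
- fence_top (a point): Inner top edge, mid-length, of the wooden fence that runs the jig's whole length on the robot's side: jig x = -55 to -35 mm, top at z = 78 mm. It is 35 mm from the screw's axis and as high as the wings, so a finger has no room there: work the wings on the side away from the robot, one after the other. Axes as the jig's.
- end_face (a point): Centre of the fixed wooden end stop's face towards the board, at the jig's right end: jig y = -170 mm, x = -35 to +25 mm, z = 18 to 58 mm. Axes as the jig's.
- sliding_stop (a joint): Travel q (m) of the dark wood sliding block towards the end stop (jig -y); limits 0 to 0.095, starts at 0 to 0.04; 0.080 when the board is snug. Block 60 mm (jig x, -30 to 30) by 72 mm (y) by 30 mm high, on the base (z = 18 to 48 mm), centre at jig y = 86 mm - q. It takes about 5 N to slide and stays where left; the drag is the same after tightening.
- stop_face (a point): Centre of the sliding block's left face (the one away from the board), 36 mm from the block's centre, 15 mm above the jig base: the place to push, towards the jig's -y. Axes as the jig's.
- wing_screw (a joint): Turn (rad) of the wing screw on top of the sliding block; grows as it turns clockwise seen from above (tightening). Starts loose at 0 to 2.2; comes up hard against its stop (tight) at 7.0. Friction about 0.04 N m all the way (1 to 2 N on a wing); it stays where left, and does not rise or sink as it turns.
- screw_axis (a point): On the screw's vertical axis (the block's centre in plan), level with the wings' tops, 78 mm above the bench; turns with the screw, its x along one wing. Steel: round hub 22 mm across, two equal flat wings opposite each other, tips 32 mm from the axis, 6 mm thick, from 12 to 30 mm above the block's top (60 to 78 mm above the bench).
- wing_tip (a point): Top of the outer end of one wing, 32 mm from the screw's axis, on the screw_axis x axis; the other wing is opposite.
- workpiece: The loose board: pale wood, 60 mm (x) by 140 mm (y) by 22 mm thick, 0.14 kg, lying flat on the jig base between end stop and sliding block, at first up to 20 mm short of the end stop. Origin: centre of its underside; snug, it is at jig y = -100 mm. It slides easily along the base.
- glue_bottle: Bystander: white glue bottle, 56 mm across, 130 mm tall, standing beyond the board. Origin: centre of its underside.
- offcut: Bystander: wood offcut 45 x 70 x 35 mm lying beyond the jig's left half. Origin: centre of its underside.
- screwdriver: Bystander: screwdriver about 200 mm long lying on the bench between the robot and the jig's fence, along the fence. Origin: under its middle.
Not all that is in view belongs to the job. Leave any green or red look-alike of the workpiece alone.

How it is judged:
By the outcome, as a careful person would: the job done as asked, in the order asked, and still so for the second after the job is handed in, with the robot touching nothing.
It also fails if it takes over 58 s, if anything falls off the work surface, if the arm or the gripper's body presses on something with over 40 N, if the wrist force passes 120 N, or if a joint passes its speed limit or range.

ROBOT

A 6-joint arm with a two-finger parallel gripper is mounted at the origin on the work surface. World frame = base frame: x ahead of the robot, y to its left, z up, the work surface at z = 0. Lengths are in mm, angles in rad, forces in N, time in s.
With the tool pointing down it reaches from about 400 to 925 mm from the base axis. Payload 12.5 kg.
Tool frame: the origin (TCP) lies at the very end of the fingers, on their centre line; the grasp point (between the pads) lies 19 mm behind it; z points along the fingers, y is the line along which they close (so a half turn about z gives the same grasp; the last joint's range is limited). The gripper opens to 95 mm and grips with 3 to 60 N. Pads are 20 mm wide; open, the fingers measure 119 mm over their backs; the gripper's body (75 mm by 180 mm) begins 59 mm behind the grasp point.
Start: joints at [-1.395, 0.491, 1.559, -0, 1.092, -0.106], TCP at [173.826, -600.362, 184.861] pointing down, gripper open.
Joint ranges: [-3.1, 3.1], [-0.84, 2.19], [0.05, 2.79], [-1.13, 4.28], [0.06, 2.93], [-2.69, 2.69]. Speed limits (rad/s): [2.22, 2.22, 2.79, 3.14, 3.14, 3.14].

INTERFACE

Orientations are given as [roll, pitch, yaw] about the fixed x, y, z axes, in that order (R = Rz(yaw) Ry(pitch) Rx(roll)).
In Python, from cell import state, imaging, env, spot_in, mark_of gives the robot as it stands. The module is installed in compiled form; this text tells all that it offers.
- The arm moves only by the tool step_arm, never from a script. Its argument "increments" is a list of rows, each an object with "slide": the shift along the tool's x, y, z in m, a list of three; "roll": the turn about the tool's z in rad. A call has 1 to 5 rows; each row is the pose to reach, as a shift and turn from the pose commanded when the call began, along the tool's axes at that moment; what a row does not reach only later rows make up. A row lasts 1/8 s, in which the tool goes at most 62.5 mm and 10.7 degrees, less where a joint would pass 70% of its speed; a pose out of reach is approached as far as the arm can. A call with a gripper value outside its range is refused whole. "fingers" is the opening, from 0 (shut) to 1 (fully open), set as the call begins (left out, the last holds). The fingers move at their own pace and stop on an object; the grip force is fixed at half the most. Time passes only in rows, so rows that repeat a pose let the fingers close. It gives the time, the measured TCP pose, the force, the opening and the grip force at its end, in the units of the state.
- state(): the state, without advancing time (a new reading comes with each control period).
- imaging.read_camera(name): name is "scene" or "top"; returns a dict with "color" (480x640x3 uint8, red, green, blue), "z_map" (480x640 float32, mm along the optical axis (not along the pixel's ray), 0 where there is no reading), "intrinsics" (3x3 intrinsics, pixels), "camera_from_world" (4x4, takes a point from world to camera coordinates). Camera axes: x right, y up, looking along -z (the intrinsics and any distortion apply to the point x, -y, -z); pixel columns grow to the right and rows downward; lengths in mm; the calibration is good to about 2 mm. A picture is of the moment at which its call begins.
- env.job_done(): hands the job in; it is judged then, once.
Trained networks look in the newest picture that a camera, given by its name, has taken for a name from the list of things; names that differ only in an ending like _2 or _b are one class to them, and where a whole thing is asked for, a point or a joint stands for the part that bears it (a point fixed in the world has none). Each returns a list of dicts, best first, with "confidence" (0 to 1); they miss things now and then, are a little off and sometimes report something else, mostly with a low value. They report only what shows in the picture. A call takes as long as a camera call. They do not tell look-alikes from the thing itself.
- spot_in(camera, target): "bbox" ([left, top, right, bottom] in pixels, round what is visible of it).
- mark_of(camera, target): "uv" ([column, row] in pixels: a listed point, or the origin of a listed thing).
The state is a dict: "t": time; "joints": joint angles; "qvel": joint speeds; "tau": joint torques, N m; "eef_pos": TCP position; "tcp_rot": TCP orientation; "ft_force": force on the tool from outside, world axes, zero at the start; "moment": the same for the moment, N m; "opening": opening from 0.0 (shut) to 1.0 (fully open); "grip_force": force on a finger pad.
Only numpy, scipy, OpenCV 4.12 (cv2) and the standard library are available. Lean on these libraries where they do the work, as an engineer would, in place of code of your own. Each camera call takes 0.05 s, during which the arm holds its last target. There are 200 camera calls.

## Working session

There is one attempt and no reset: what is moved stays moved. The work goes in short steps, Python scripts to look and compute and a tool call to move; the robot and the scene stay as the last step left them, time stands still between calls to the robot, and variables do not carry over. Pictures are saved under pics/ and viewed, at most 10 in all, crops included, and the job is handed in when it is done.

Besides the shell and the picture viewer there is one more tool, called after "Request:" in YAML: its name, and indented under it one key for each argument. step_arm: Moves the arm, as the interface text tells. Its arguments: {"type":"object","properties":{"increments":{"type":"array"},"fingers":{"type":"number"}},"required":["increments"]}

```bash
mkdir -p pics; cat > h.py <<'E'
import numpy as np, cv2
from cell import state, imaging, env, spot_in, mark_of
def proj(c,P):
    p=c["camera_from_world"]@np.r_[P,1]; K=c["intrinsics"]
    v=K@np.array([p[0],-p[1],-p[2]]); return v[:2]/v[2]
def ray(c,uv,z):
    "world point on pixel ray at height z"
    T=np.linalg.inv(c["camera_from_world"]); d=np.linalg.inv(c["intrinsics"])@np.r_[uv,1]
    d=T[:3,:3]@np.array([d[0],-d[1],-d[2]]); o=T[:3,3]; return o+d*(z-o[2])/d[2]
def cloud(c):
    v,u=np.mgrid[:480,:640]; z=c["z_map"]; d=np.stack([u,v,np.ones_like(u)],-1)@np.linalg.inv(c["intrinsics"]).T
    p=d*z[...,None]*np.array([1,-1,-1]); T=np.linalg.inv(c["camera_from_world"])
    return p@T[:3,:3].T+T[:3,3]
def save(c,name,crop=None,s=1):
    im=c["color"][...,::-1]
    if crop: l,t,r,b=crop; im=im[t:b,l:r]
    cv2.imwrite("pics/"+name,cv2.resize(im,None,fx=s,fy=s,interpolation=cv2.INTER_CUBIC))
E
python3 - <<'E'
from h import *
np.set_printoptions(precision=1,suppress=True)
s=state(); print(s["eef_pos"],s["tcp_rot"],s["t"],s["opening"])
Z=dict(jig=0,fence_top=78,end_face=38,stop_face=33,screw_axis=78,wing_tip=78,workpiece=18,glue_bottle=0,offcut=0,screwdriver=0)
ims=[]
for n in ("top","scene"):
    c=imaging.read_camera(n); ims.append(c["color"][...,::-1])
    cv2.imwrite(f"pics/{n}0.png",ims[-1])
    T=np.linalg.inv(c["camera_from_world"]);print(n,T[:3,3])
    for k,z in Z.items():
        for m in mark_of(n,k)[:2]: print(k,np.round(m["confidence"],2),np.array(m["uv"]),ray(c,m["uv"],z))
E
```

```text
[ 173.8 -600.1  184.2] [-3.1 -0.   0.3] 0.0 0.9988934369971765
top [ 449.3  -65.4 1113.7]
jig 0.68 [319.  239.7] [551.9 -55.7   0. ]
fence_top 0.72 [316.3 252.6] [516.5 -50.4  78. ]
end_face 0.72 [393.8 256.8] [ 508.8 -225.1   38. ]
stop_face 0.65 [279.6 230.4] [570.6  33.8  33. ]
screw_axis 0.54 [288.3 229.4] [567.7  10.7  78. ]
wing_tip 0.68 [299.3 218.5] [591.6 -13.4  78. ]
workpiece 0.96 [452.3 260.4] [ 500.9 -362.9   18. ]
workpiece 0.88 [346.4 148.6] [ 765.4 -121.3   18. ]
glue_bottle 0.86 [401.8 193.5] [ 661.1 -252.7    0. ]
offcut 0.87 [264.9 158.9] [746.2  72.6   0. ]
screwdriver 0.67 [282.5 287.5] [440.7  29.5   0. ]
scene [ 862.  -530.2  830.1]
jig 0.56 [332.9 271. ] [551.9 -40.9   0. ]
fence_top 0.79 [318.6 242.3] [519.3 -42.2  78. ]
end_face 0.78 [264.3 313. ] [ 506.4 -214.4   38. ]
end_face 0.17 [314.8 243.4] [495.8 -22.9  38. ]
stop_face 0.87 [359.4 238.6] [567.9  41.6  33. ]
screw_axis 0.78 [346.  234.1] [555.3   5.2  78. ]
wing_tip 0.5 [356.7 247.8] [591.7 -14.   78. ]
workpiece 0.93 [214.2 391.3] [ 517.3 -377.7   18. ]
workpiece 0.92 [300.6 296.6] [ 536.6 -138.2   18. ]
glue_bottle 0.89 [323.4 375. ] [ 659.  -245.8    0. ]
offcut 0.69 [436.4 271.1] [738.7  74.1   0. ]
offcut 0.26 [359.8 239. ] [557.1  64.7   0. ]
screwdriver 0.8 [310.  227.6] [443.7  34.1   0. ]
```

View pics/top0.png

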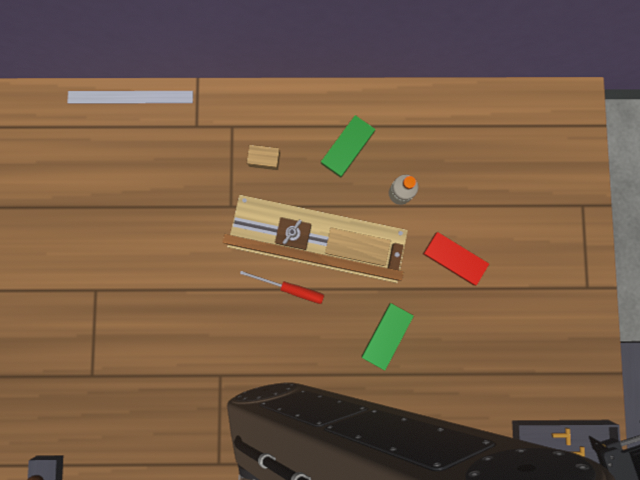

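View pics/scene0.png

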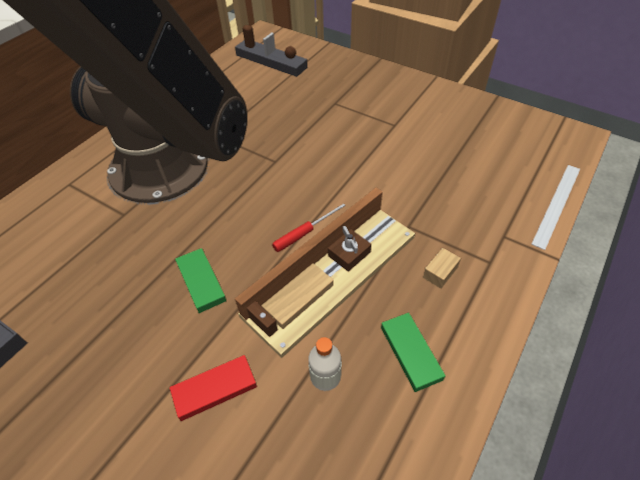

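The top view shows the jig yawed about -0.2 rad, with the block at (293,233) and its wing screw on top. The board is at (358,246) and the end stop at (397,256). The red and green boards are look-alikes. Next I'll fit the jig pose from depth.

```bash
cat >> h.py <<'E'
def fitjig(c):
    P=cloud(c).reshape(-1,3); near=(abs(P[:,0]-550)<130)&(abs(P[:,1]+50)<260)
    F=P[near&(abs(P[:,2]-78)<6)]; 
    (cx,cy),sz,_=r=cv2.minAreaRect(F[:,:2].astype(np.float32)); 
    b=cv2.boxPoints(r); e=[b[1]-b[0],b[2]-b[1]]; e=max(e,key=np.linalg.norm); e=e*np.sign(e[1])
    return np.arctan2(-e[0],e[1]),(cx,cy),sz,F
def wingfit(c,ax,zlo=66,zhi=86,r=36):
    P=cloud(c).reshape(-1,3); m=(np.hypot(P[:,0]-ax[0],P[:,1]-ax[1])<r)&(P[:,2]>zlo)&(P[:,2]<zhi)
    return P[m]
E
python3 - <<'E'
from h import *
np.set_printoptions(precision=1,suppress=True)
for n in ("top","scene"):
    c=imaging.read_camera(n); P=cloud(c).reshape(-1,3)
    near=(abs(P[:,0]-545)<110)&(abs(P[:,1]+50)<230)
    F=P[near&(abs(P[:,2]-78)<6)]
    # fence: line fit by RANSAC-like huber, screw points removed by distance
    vx,vy,x0,y0=cv2.fitLine(F[:,:2].astype(np.float32),cv2.DIST_HUBER,0,.01,.01).ravel()
    for _ in range(3):
        d=(F[:,0]-x0)*-vy+(F[:,1]-y0)*vx; G=F[abs(d)<14]
        vx,vy,x0,y0=cv2.fitLine(G[:,:2].astype(np.float32),cv2.DIST_HUBER,0,.01,.01).ravel()
    e=np.array([vx,vy])*np.sign(vy); yaw=np.arctan2(-e[0],e[1]); ex=np.array([e[1],-e[0]])
    G2=G[:,:2]; a=G2@e; b=G2@ex
    print(n,"yaw",yaw,"along",np.percentile(a,[.5,99.5]),"across",np.percentile(b,[1,50,99]),"z",np.median(G[:,2]),len(G))
    org=e*(np.percentile(a,.5)+np.percentile(a,99.5))/2+ex*(np.percentile(b,[1,99]).mean()+45); print("org",org)
    Q=P[near].copy(); J=np.c_[(Q[:,:2]-org)@ex,(Q[:,:2]-org)@e,Q[:,2]]
    for nm,lo,hi,xl in(("base",14,22,60),("blk/end",42,53,30),("board",36,43,30),("screw",68,84,33)):
        S=J[(J[:,2]>lo)&(J[:,2]<hi)&(abs(J[:,1])<210)&(J[:,0]>(-30 if nm!="base" else -70))&(J[:,0]<75)]
        if nm=="blk/end": S=S[S[:,1]>-50]
        print(nm,len(S),"x",np.percentile(S[:,0],[1,50,99]),"y",np.percentile(S[:,1],[1,50,99]),np.median(S[:,2]))
    if n=="top": print(np.round(S[:: max(1,len(S)//60)],0).tolist())
    for k,z in dict(stop_face=33,screw_axis=78,wing_tip=78,end_face=38,workpiece=18).items():
        for m in mark_of(n,k)[:2]:
            p=ray(c,m["uv"],z)[:2]-org; print(k,p@ex,p@e)
    save(c,n+"1.png",(270,205,320,260) if n=="top" else (320,205,390,275),8)
E
```

```text
top yaw -0.21312162 along [-130.2  265.3] across [495.4 505.2 515. ] z 78.42275274918609 1688
org [552.  -50.4]
base 4345 x [-59.3  33.1  64.4] y [-196.7   38.7  197.4] 18.46737790997895
blk/end 803 x [-29.4  -0.4  29.5] y [-47.6  47.7  91.3] 48.180432590226246
board 1441 x [-28.7   0.4  30.4] y [-163.2  -94.1  -24.3] 40.186484094219395
screw 113 x [-28.4  -1.   27.9] y [42.  55.1 69.2] 77.02725764099546
[[30.0, 45.0, 76.0], [27.0, 47.0, 78.0], [27.0, 44.0, 81.0], [28.0, 42.0, 77.0], [24.0, 48.0, 80.0], [25.0, 46.0, 81.0], [25.0, 44.0, 78.0], [25.0, 42.0, 81.0], [22.0, 48.0, 79.0], [22.0, 46.0, 80.0], [23.0, 43.0, 79.0], [24.0, 42.0, 71.0], [19.0, 49.0, 80.0], [20.0, 47.0, 78.0], [20.0, 45.0, 80.0], [21.0, 43.0, 76.0], [17.0, 51.0, 78.0], [17.0, 49.0, 79.0], [18.0, 47.0, 76.0], [18.0, 45.0, 78.0], [14.0, 53.0, 78.0], [15.0, 51.0, 80.0], [16.0, 46.0, 79.0], [17.0, 45.0, 68.0], [12.0, 52.0, 79.0], [13.0, 50.0, 75.0], [14.0, 48.0, 73.0], [14.0, 46.0, 72.0], [10.0, 59.0, 70.0], [10.0, 56.0, 75.0], [10.0, 54.0, 77.0], [10.0, 52.0, 79.0], [11.0, 50.0, 77.0], [11.0, 48.0, 76.0], [6.0, 63.0,
[... 1906 characters left out ...]
233341
scene yaw -0.21292123 along [-131.5  264.8] across [496.6 508.4 517.7] z 77.85519598149881 1793
org [553.7 -51.5]
base 4628 x [-36.1  37.5  64.6] y [-197.8   10.4  198.4] 18.381485843323674
blk/end 710 x [-29.    5.2  29.9] y [-46.4  46.   92.5] 48.13293993135579
board 1983 x [-28.1   3.3  31. ] y [-190.1  -94.9   56.8] 40.07528243127945
screw 133 x [-29.3   1.7  29.4] y [42.3 53.1 68.6] 76.60626969159262
stop_face 0.466019330994675 91.20852197018615
screw_axis -2.554953373612672 57.78996058682285
wing_tip 30.08859271207636 45.19856053283467
end_face -9.507686516116005 -169.96712355417824
workpiece -1.8675166652213788 -90.08478631829313
workpiece 234.35982166102013 -27.868706010833975
```

View pics/top1.png

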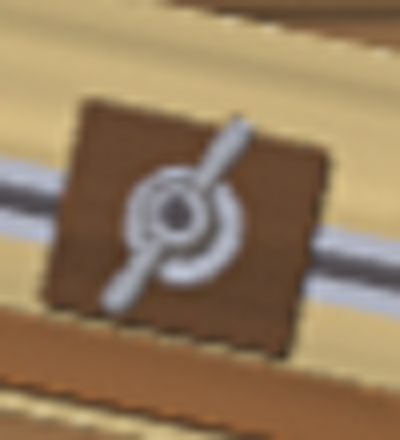

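```bash
cat >> h.py <<'E'
from scipy.spatial.transform import Rotation as R
YAW=-0.213; ORG=np.array([552.5,-51.0])
EX=np.array([np.cos(YAW),np.sin(YAW)]); EY=np.array([-EX[1],EX[0]])
def j2w(x,y): return ORG+x*EX+y*EY
def w2j(p): p=np.array(p[:2])-ORG; return np.array([p@EX,p@EY])
def go(*targets):
    "targets jig x,y, z -> tool slides in m"
    s=state(); M=R.from_euler("xyz",s["tcp_rot"]).as_matrix()
    print("t",s["t"],"jig",np.round(w2j(s["eef_pos"]),1),"z",np.round(s["eef_pos"][2],1),"rot",np.round(s["tcp_rot"],4),"F",np.round(s["ft_force"],1),"roll->",round(s["tcp_rot"][2]-YAW,3))
    for x,y,z in targets: print((x,y,z),np.round(M.T@(np.r_[j2w(x,y),z]-s["eef_pos"])/1000,4).tolist())
E
python3 -c "
from h import *
go((0,120,185),(0,120,120))"
```

```text
t 1.7 jig [-254. -617.] z 184.9 rot [3.1414 0.     0.2818] F [ 0.4 -0.5  0.2] roll-> 0.495
(0, 120, 185) [0.5735, -0.528, -0.0002]
(0, 120, 120) [0.5735, -0.528, 0.0648]
```

Request:
step_arm:
  increments:
    - {"slide": [0.0425, -0.039, 0], "roll": 0.15}
    - {"slide": [0.085, -0.078, 0], "roll": 0.3}
    - {"slide": [0.128, -0.117, 0], "roll": 0.45}
    - {"slide": [0.17, -0.156, 0], "roll": 0.495}
    - {"slide": [0.212, -0.195, 0], "roll": 0.495}
  fingers: 0

```text
t: 2.33
eef_pos: [324.0, -352.6, 185.0]
tcp_rot: [3.141, -0.001, -0.214]
ft_force: [0.6, -1.2, 0.1]
opening: 0.528
grip_force: 0.0
```

```bash
python3 -c "
from h import *
go((0,120,185),(0,120,120))"
```

```text
t 2.325 jig [-159.6 -343.1] z 185.0 rot [ 3.1412e+00 -5.0000e-04 -2.1420e-01] F [ 0.6 -1.2  0.1] roll-> -0.001
(0, 120, 185) [0.1591, -0.4633, -0.0001]
(0, 120, 120) [0.159, -0.4633, 0.0649]
```

Request:
step_arm:
  increments:
    - {"slide": [0.02, -0.058, 0]}
    - {"slide": [0.04, -0.116, 0]}
    - {"slide": [0.06, -0.174, 0]}
    - {"slide": [0.08, -0.232, 0]}
    - {"slide": [0.1, -0.29, 0]}

```text
invalid input at $.increments[0]: expected keys slide, roll
```

```bash
python3 -c "
from h import *
go((0,120,185),(0,120,120))"
```

```text
t 2.325 jig [-159.6 -343.1] z 185.0 rot [ 3.1412e+00 -5.0000e-04 -2.1420e-01] F [ 0.6 -1.2  0.1] roll-> -0.001
(0, 120, 185) [0.1591, -0.4633, -0.0001]
(0, 120, 120) [0.159, -0.4633, 0.0649]
```

Request:
step_arm:
  increments:
    - {"slide": [0.02, -0.058, 0], "roll": 0}
    - {"slide": [0.04, -0.116, 0], "roll": 0}
    - {"slide": [0.06, -0.174, 0], "roll": 0}
    - {"slide": [0.08, -0.232, 0], "roll": 0}
    - {"slide": [0.1, -0.29, 0], "roll": 0}

```text
t: 2.95
eef_pos: [483.3, -90.0, 185.1]
tcp_rot: [3.141, -0.001, -0.213]
ft_force: [0.7, -1.6, 0.8]
opening: 0.025
grip_force: 0.0
```

```bash
python3 -c "
from h import *
go((0,120,185),(0,120,120))"
```

```text
t 2.95 jig [-59.4 -52.7] z 185.1 rot [ 3.1414e+00 -8.0000e-04 -2.1320e-01] F [ 0.7 -1.6  0.8] roll-> -0.0
(0, 120, 185) [0.0594, -0.1727, 0.0001]
(0, 120, 120) [0.0593, -0.1727, 0.0651]
```

Request:
step_arm:
  increments:
    - {"slide": [0.02, -0.058, 0], "roll": 0}
    - {"slide": [0.04, -0.116, 0], "roll": 0}
    - {"slide": [0.059, -0.173, 0], "roll": 0}
    - {"slide": [0.059, -0.173, 0.06], "roll": 0}
    - {"slide": [0.059, -0.173, 0.1], "roll": 0}

```text
t: 3.58
eef_pos: [576.1, 65.7, 82.8]
tcp_rot: [3.141, 0.001, -0.212]
ft_force: [0.3, 0.1, 0.1]
opening: 0.006
grip_force: 0.0
```

Request:
step_arm:
  increments:
    - {"slide": [0, 0, 0.03], "roll": 0}
    - {"slide": [0, 0, 0.055], "roll": 0}
    - {"slide": [0, 0, 0.055], "roll": 0}

```text
t: 3.95
eef_pos: [575.7, 64.8, 28.4]
tcp_rot: [3.141, 0.003, -0.213]
ft_force: [0.4, 0.5, 0.3]
opening: 0.007
grip_force: 0.0
```

```bash
python3 -c "
from h import *
go((0,104,30),(0,54,30))
c=imaging.read_camera('top'); save(c,'top2.png',(210,170,410,320),4)"
```

```text
t 3.95 jig [ -1.8 118.1] z 28.4 rot [ 3.1409e+00  3.0000e-03 -2.1320e-01] F [0.4 0.5 0.3] roll-> -0.0
(0, 104, 30) [0.0018, 0.0141, -0.0016]
(0, 54, 30) [0.0018, 0.0641, -0.0015]
```

View pics/top2.png

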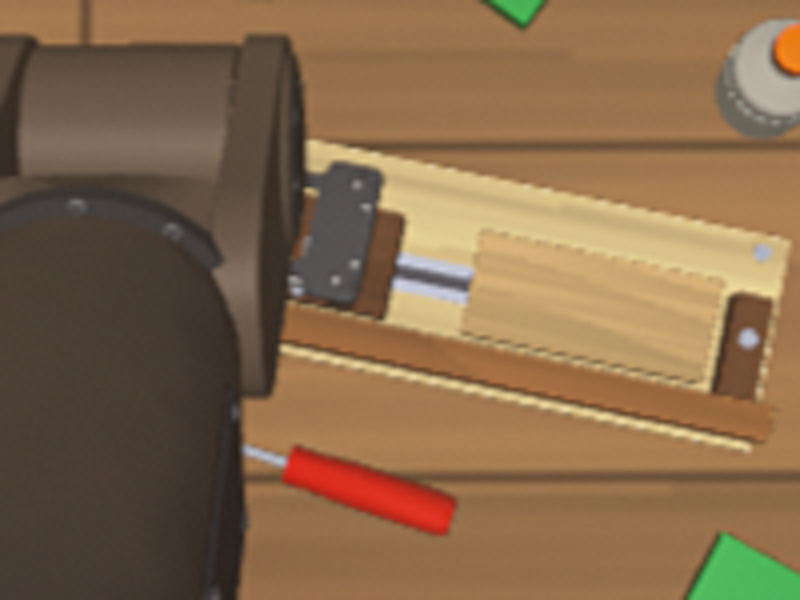

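The gripper is down just left of the block, which hasn't moved. The board at (590,305) is still about 6 mm short of the end stop at (745,345). I'll start pushing.

Request:
step_arm:
  increments:
    - {"slide": [0.002, 0.01, -0.001], "roll": 0}
    - {"slide": [0.002, 0.02, -0.001], "roll": 0}
    - {"slide": [0.002, 0.03, -0.001], "roll": 0}
    - {"slide": [0.002, 0.04, -0.001], "roll": 0}
    - {"slide": [0.002, 0.05, -0.001], "roll": 0}

```text
t: 4.62
eef_pos: [568.0, 15.1, 30.9]
tcp_rot: [-3.141, -0.0, -0.214]
ft_force: [1.4, 6.3, 0.2]
opening: 0.002
grip_force: 3.0
```

Request:
step_arm:
  increments:
    - {"slide": [0, 0.003, 0], "roll": 0}
    - {"slide": [0, 0.006, 0], "roll": 0}
    - {"slide": [0, 0.008, 0], "roll": 0}
    - {"slide": [0, 0.01, 0], "roll": 0}

```text
t: 5.12
eef_pos: [566.0, 6.0, 30.9]
tcp_rot: [-3.141, -0.0, -0.213]
ft_force: [1.8, 4.8, 1.2]
opening: 0.002
grip_force: 2.6
```

```bash
python3 -c "
from h import *
go((0,54,30))"
```

```text
t 5.125 jig [ 1.1 58.6] z 30.9 rot [-3.1411e+00 -3.0000e-04 -2.1320e-01] F [1.8 4.8 1.2] roll-> -0.0
(0, 54, 30) [-0.0011, 0.0046, 0.0009]
```

Now in 1 mm steps until the force rises.

Request:
step_arm:
  increments:
    - {"slide": [0, 0.001, 0], "roll": 0}
    - {"slide": [0, 0.002, 0], "roll": 0}
    - {"slide": [0, 0.003, 0], "roll": 0}
    - {"slide": [0, 0.003, 0], "roll": 0}

```text
t: 5.62
eef_pos: [565.3, 3.0, 30.9]
tcp_rot: [-3.141, -0.0, -0.213]
ft_force: [0.7, 4.1, 0.6]
opening: 0.005
grip_force: 2.4
```

Request:
step_arm:
  increments:
    - {"slide": [0, 0.0007, 0], "roll": 0}
    - {"slide": [0, 0.0015, 0], "roll": 0}
    - {"slide": [0, 0.0015, 0], "roll": 0}

```text
t: 6.0
eef_pos: [565.0, 1.5, 30.9]
tcp_rot: [-3.141, -0.0, -0.213]
ft_force: [1.6, 4.2, 0.4]
opening: 0.005
grip_force: 2.4
```

Request:
step_arm:
  increments:
    - {"slide": [0, 0.0005, 0], "roll": 0}
    - {"slide": [0, 0.001, 0], "roll": 0}
    - {"slide": [0, 0.001, 0], "roll": 0}

```text
t: 6.38
eef_pos: [564.8, 0.4, 30.8]
tcp_rot: [-3.142, -0.0, -0.213]
ft_force: [0.8, 4.3, 0.2]
opening: 0.005
grip_force: 2.4
```

Request:
step_arm:
  increments:
    - {"slide": [0, 0.0005, 0], "roll": 0}
    - {"slide": [0, 0.001, 0], "roll": 0}
    - {"slide": [0, 0.001, 0], "roll": 0}

```text
t: 6.75
eef_pos: [564.6, -0.6, 30.8]
tcp_rot: [3.142, -0.0, -0.213]
ft_force: [0.6, 4.4, 0.6]
opening: 0.006
grip_force: 2.4
```

```bash
python3 -c "
from h import *
go((0,54,30))
c=imaging.read_camera('scene'); save(c,'sc2.png',(220,180,420,330),4)"
```

```text
t 6.75 jig [ 1.2 51.8] z 30.8 rot [ 3.1416e+00 -2.0000e-04 -2.1320e-01] F [0.6 4.4 0.6] roll-> -0.0
(0, 54, 30) [-0.0012, -0.0022, 0.0008]
```

View pics/sc2.png

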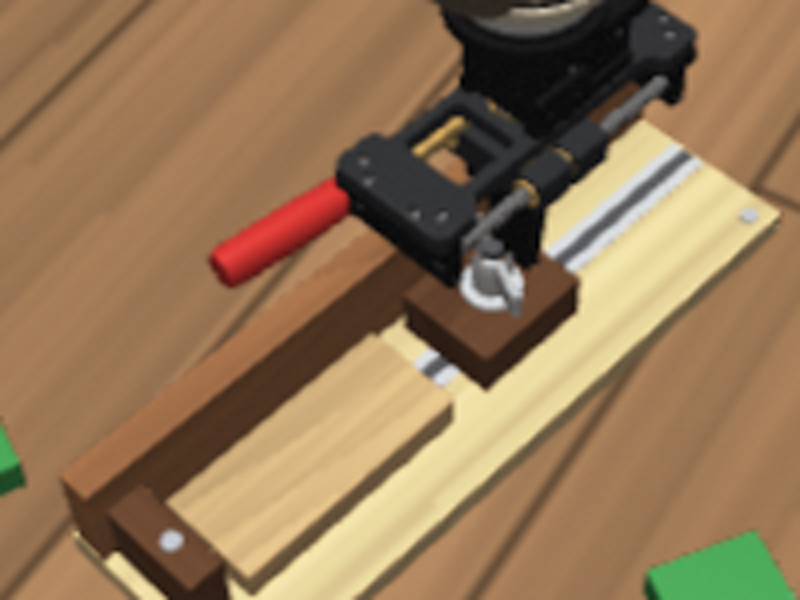

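The picture shows the block at (490,310), still well short of the board at (310,450). I'll measure that gap from depth.

```bash
python3 -c "
from h import *
for n in ('scene','top'):
    c=imaging.read_camera(n);P=cloud(c);J=np.stack([(P[...,:2]-ORG)@EX,(P[...,:2]-ORG)@EY,P[...,2]],-1).reshape(-1,3)
    for nm,lo,hi in (('board',37,43),('block',45,52)):
        S=J[(J[:,2]>lo)&(J[:,2]<hi)&(abs(J[:,0])<28)&(J[:,1]>-165)&(J[:,1]<110)]
        print(n,nm,np.histogram(S[:,1],bins=np.arange(-170,111,10))[0],np.percentile(S[:,1],[1,99]))
"
```

```text
scene board [ 42 129 135 121 124 116 119 119 112 112 113 106 111 105  74   0   4  33
   0   0   0   0   0   0   0   0   0   0] [-161.78035089    0.83208671]
scene block [  0   0   0   0   0   0   0   0   0   0   0   0   0   0   0   0   9 112
  98  79  30  41  46  41   8   0   0   0] [-0.31310172 71.20251658]
top board [26 90 94 94 94 98 93 90 97 92 89 93 91 22  3  0  0  0  0  0  0  0  0  0
  0  0  0  0] [-161.62564376  -38.74861889]
top block [0 1 1 2 1 2 2 2 0 0 1 1 1 1 0 0 0 0 0 0 0 0 0 0 0 0 0 0] [-153.96875287  -35.03972394]
```

```bash
python3 -c "
from h import *
c=imaging.read_camera('scene');P=cloud(c);J=np.stack([(P[...,:2]-ORG)@EX,(P[...,:2]-ORG)@EY,P[...,2]],-1)
print('proj tcp',proj(c,state()['eef_pos']), 'proj 72 corner',[proj(c,np.r_[j2w(30,y),48]) for y in (72,42,6,0,-24)])
# dark (gripper) finger pixels below z 110
col=c['color'].astype(int); 
for v in range(222,262,3):
    print(v,[(u,*np.round(J[v,u]).astype(int)) for u in range(338,370,4)])
save(c,'sc3.png',(310,180,400,260),8)
"
```

```text
proj tcp [347.9836562 251.845686 ] proj 72 corner [array([364.98962657, 248.9308233 ]), array([355.22014332, 257.31776714]), array([343.13951389, 267.68879272]), array([341.08692245, 269.45090937]), array([332.76123358, 276.59837902])]
222 [(338, np.int64(-6), np.int64(29), np.int64(141)), (342, np.int64(23), np.int64(9), np.int64(181)), (346, np.int64(27), np.int64(14), np.int64(180)), (350, np.int64(22), np.int64(31), np.int64(161)), (354, np.int64(29), np.int64(35), np.int64(164)), (358, np.int64(33), np.int64(41), np.int64(162)), (362, np.int64(37), np.int64(47), np.int64(160)), (366, np.int64(37), np.int64(60), np.int64(149))]
225 [(338, np.int64(22), np.int64(-2), np.int64(181)), (342, np.int64(28), np.int64(3), np.int64(181)), (346, np.int64(27), np.int64(14), np.int64(171)), (350, np.int64(25), np.int64(28), np.int64(157)), (354, np.int64(33), np.int64(30), np.int64(162)), (358, np.int64(38), np.int64(36), np.int64(161)), (362, np.int64(38), np.int64(48), np.int64(151)), (366, np.int64(-27), np.int64(141), np.int64(19))]
228 [(338, np.int64(27), np.int64(-6), np.int64(180)), 
[... 4038 characters left out ...]
t64(50)), (346, np.int64(17), np.int64(29), np.int64(46)), (350, np.int64(25), np.int64(31), np.int64(51)), (354, np.int64(31), np.int64(37), np.int64(51)), (358, np.int64(31), np.int64(50), np.int64(39)), (362, np.int64(31), np.int64(63), np.int64(26)), (366, np.int64(34), np.int64(73), np.int64(19))]
261 [(338, np.int64(10), np.int64(12), np.int64(47)), (342, np.int64(17), np.int64(16), np.int64(48)), (346, np.int64(22), np.int64(23), np.int64(47)), (350, np.int64(29), np.int64(28), np.int64(48)), (354, np.int64(32), np.int64(36), np.int64(43)), (358, np.int64(31), np.int64(50), np.int64(28)), (362, np.int64(33), np.int64(61), np.int64(20)), (366, np.int64(40), np.int64(66), np.int64(20))]
```

View pics/sc3.png

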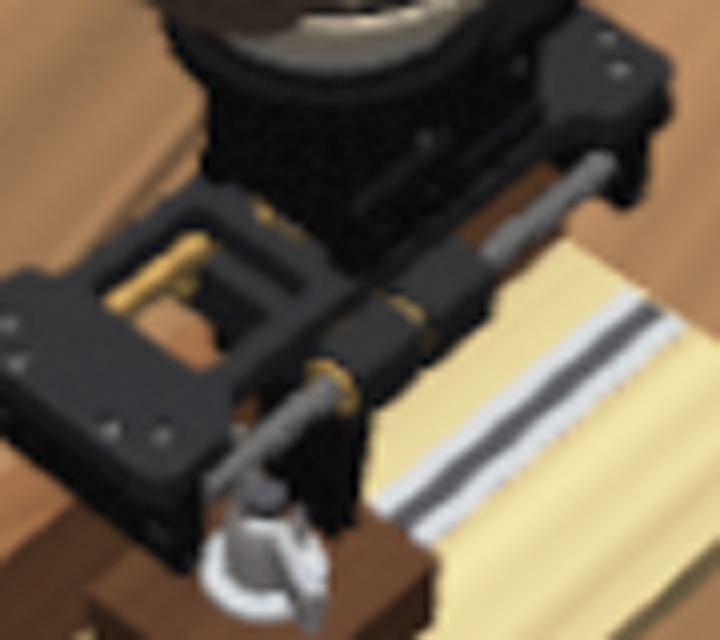

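The fingertip appears to be over the block top and pushing the screw hub, so it may sit higher than reported. I'll back off and check the fingertip height in the open.

Request:
step_arm:
  increments:
    - {"slide": [0, -0.03, 0], "roll": 0}
    - {"slide": [0, -0.06, 0], "roll": 0}
    - {"slide": [0, -0.075, 0], "roll": 0}
    - {"slide": [0, -0.075, 0], "roll": 0}

```text
t: 7.45
eef_pos: [580.2, 72.9, 30.7]
tcp_rot: [3.141, 0.0, -0.212]
ft_force: [0.6, -0.1, -0.4]
opening: 0.007
grip_force: 0.0
```

```bash
python3 -c "
from h import *
go((0,104,30))
c=imaging.read_camera('scene');P=cloud(c);J=np.stack([(P[...,:2]-ORG)@EX,(P[...,:2]-ORG)@EY,P[...,2]],-1)
S=J[(abs(J[...,0])<25)&(abs(J[...,1]-w2j(state()['eef_pos'])[1])<25)&(J[...,2]<125)&(c['color'].max(-1)<75)]
for z in range(14,125,6):
    q=S[abs(S[:,2]-z)<3]; print(z,len(q),np.round(np.percentile(q[:,:2],[2,98],axis=0).ravel()) if len(q)>3 else '')
Q=J[(abs(J[...,0])<28)&(abs(J[...,2]-48)<3)&(J[...,1]>-60)&(J[...,1]<95)]; print('block y',np.percentile(Q[:,1],[1,2,98,99]))
print(proj(c,state()['eef_pos'])); save(c,'sc4.png',(310,160,410,260),6)
"
```

```text
t 7.45 jig [  0.9 127. ] z 30.7 rot [ 3.1411e+00  2.0000e-04 -2.1170e-01] F [ 0.6 -0.1 -0.4] roll-> 0.001
(0, 104, 30) [-0.001, 0.023, 0.0007]
14 0 
20 0 
26 0 
32 0 
38 0 
44 0 
50 0 
56 0 
62 9 [ -8. 122.  12. 129.]
68 11 [ -7. 121.  15. 127.]
74 19 [ -7. 119.  15. 128.]
80 18 [ -6. 119.  14. 131.]
86 18 [ -3. 119.  14. 131.]
92 17 [  2. 118.  15. 130.]
98 15 [  5. 117.  14. 134.]
104 17 [ -5. 116.  15. 129.]
110 11 [ -6. 116.  14. 126.]
116 9 [ -3. 115.  15. 123.]
122 0 
block y [6.14988625e-02 5.54480659e-01 7.08478670e+01 7.13052833e+01]
[371.248331   232.19865787]
```

View pics/sc4.png

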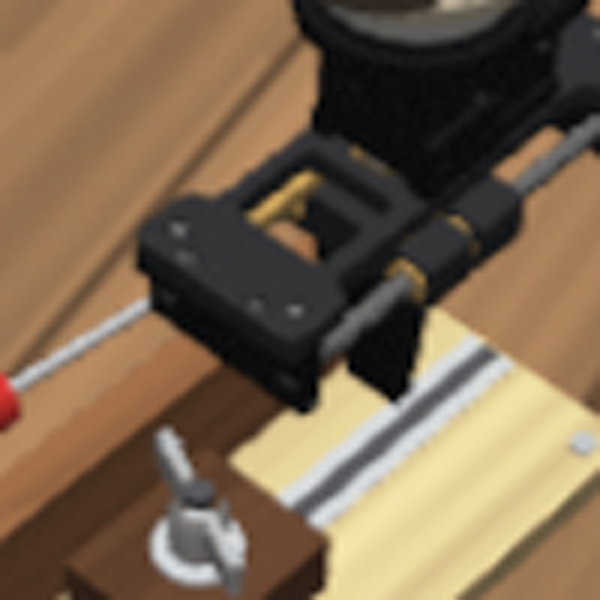

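The finger's visible end is about 28 mm higher than the reported TCP: tip at z≈59 against 30.7, seen at crop (400,400). I'll go lower carefully and watch Fz.

Request:
step_arm:
  increments:
    - {"slide": [0, 0.01, 0.005], "roll": 0}
    - {"slide": [0, 0.01, 0.009], "roll": 0}
    - {"slide": [0, 0.01, 0.012], "roll": 0}
    - {"slide": [0, 0.01, 0.015], "roll": 0}

```text
t: 8.0
eef_pos: [578.3, 62.7, 15.5]
tcp_rot: [3.142, 0.0, -0.213]
ft_force: [-0.1, -0.4, 0.2]
opening: 0.008
grip_force: 0.0
```

Request:
step_arm:
  increments:
    - {"slide": [0, 0, 0.004], "roll": 0}
    - {"slide": [0, 0, 0.008], "roll": 0}
    - {"slide": [0, 0, 0.011], "roll": 0}
    - {"slide": [0, 0, 0.011], "roll": 0}

```text
t: 8.5
eef_pos: [578.1, 62.9, 4.6]
tcp_rot: [3.141, 0.0, -0.213]
ft_force: [0.7, -0.6, 0.0]
opening: 0.007
grip_force: 0.0
```

```bash
python3 -c "
from h import *
go((0,84,4))
c=imaging.read_camera('scene');P=cloud(c);J=np.stack([(P[...,:2]-ORG)@EX,(P[...,:2]-ORG)@EY,P[...,2]],-1)
S=J[(abs(J[...,0])<30)&(abs(J[...,1]-w2j(state()['eef_pos'])[1])<30)&(J[...,2]<90)&(c['color'].max(-1)<75)]
for z in range(14,90,6):
    q=S[abs(S[:,2]-z)<3]; print(z,len(q),np.round(np.percentile(q[:,:2],[2,98],axis=0).ravel()) if len(q)>3 else '')
"
```

```text
t 8.5 jig [  1.  116.8] z 4.6 rot [ 3.1414e+00  4.0000e-04 -2.1310e-01] F [ 0.7 -0.6  0. ] roll-> -0.0
(0, 84, 4) [-0.001, 0.0328, 0.0006]
14 1 
20 2 
26 0 
32 2 
38 12 [ -7. 112.  13. 117.]
44 14 [ -9. 111.  13. 122.]
50 16 [ -3. 109.  15. 122.]
56 20 [ -3. 108.  15. 121.]
62 11 [ -1. 107.  14. 119.]
68 17 [  2. 107.  15. 121.]
74 15 [ -6. 107.  14. 120.]
80 11 [ -6. 106.  14. 115.]
86 12 [ -3. 106.  15. 116.]
```

Request:
step_arm:
  increments:
    - {"slide": [-0.001, 0.012, 0.002], "roll": 0}
    - {"slide": [-0.001, 0.024, 0.002], "roll": 0}
    - {"slide": [-0.001, 0.034, 0.002], "roll": 0}
    - {"slide": [-0.001, 0.042, 0.002], "roll": 0}
    - {"slide": [-0.001, 0.05, 0.002], "roll": 0}

```text
t: 9.18
eef_pos: [566.8, 14.1, 2.9]
tcp_rot: [-3.141, -0.0, -0.214]
ft_force: [1.9, 6.6, -0.3]
opening: 0.004
grip_force: 3.1
```

Request:
step_arm:
  increments:
    - {"slide": [0, 0.003, 0], "roll": 0}
    - {"slide": [0, 0.006, 0], "roll": 0}
    - {"slide": [0, 0.008, 0], "roll": 0}
    - {"slide": [0, 0.009, 0], "roll": 0}

```text
t: 9.68
eef_pos: [564.9, 5.5, 2.9]
tcp_rot: [-3.141, -0.0, -0.213]
ft_force: [1.7, 5.5, -0.5]
opening: 0.003
grip_force: 2.6
```

```bash
cat >> h.py <<'E'
def blk():
    c=imaging.read_camera('scene');P=cloud(c);J=np.stack([(P[...,:2]-ORG)@EX,(P[...,:2]-ORG)@EY,P[...,2]],-1)
    Q=J[(abs(J[...,0])<28)&(abs(J[...,2]-48)<3)&(J[...,1]>-60)&(J[...,1]<95)]; print('block y',np.percentile(Q[:,1],[1,2,98,99]))
    Q=J[(abs(J[...,0])<28)&(abs(J[...,2]-40)<2)&(J[...,1]>-164)&(J[...,1]<-22)]; print('board y',np.percentile(Q[:,1],[1,2,98,99]))
    return c,J
E
python3 -c "
from h import *
go((0,54,4)); blk()
"
```

```text
t 9.675 jig [ 0.2 57.9] z 2.9 rot [-3.1412e+00 -3.0000e-04 -2.1350e-01] F [ 1.7  5.5 -0.5] roll-> -0.0
(0, 54, 4) [-0.0002, 0.0039, -0.0011]
block y [-20.75944016 -20.5054336   51.31086254  52.9270176 ]
board y [-161.11974463 -159.96576568  -26.74095852  -25.05231404]
```

Request:
step_arm:
  increments:
    - {"slide": [0, 0.002, 0], "roll": 0}
    - {"slide": [0, 0.004, 0], "roll": 0}
    - {"slide": [0, 0.006, 0], "roll": 0}
    - {"slide": [0, 0.0075, 0], "roll": 0}
    - {"slide": [0, 0.008, 0], "roll": 0}

```text
t: 10.35
eef_pos: [563.2, -2.2, 2.9]
tcp_rot: [-3.141, -0.0, -0.213]
ft_force: [1.7, 5.4, 0.6]
opening: 0.006
grip_force: 3.0
```

Request:
step_arm:
  increments:
    - {"slide": [0, 0.0005, 0], "roll": 0}
    - {"slide": [0, 0.001, 0], "roll": 0}
    - {"slide": [0, 0.001, 0], "roll": 0}

```text
t: 10.72
eef_pos: [563.2, -2.4, 2.9]
tcp_rot: [-3.14, -0.001, -0.213]
ft_force: [2.8, 12.1, -0.5]
opening: 0.007
grip_force: 6.0
```

Request:
step_arm:
  increments:
    - {"slide": [0, 0.0005, 0], "roll": 0}
    - {"slide": [0, 0.001, 0], "roll": 0}
    - {"slide": [0, 0.001, 0], "roll": 0}

```text
t: 11.1
eef_pos: [563.2, -2.5, 2.9]
tcp_rot: [-3.14, -0.001, -0.214]
ft_force: [4.1, 19.0, -0.0]
opening: 0.005
grip_force: 9.9
```

Snug: the force rises with no motion. I'll back off, raise, and look at the screw.

Request:
step_arm:
  increments:
    - {"slide": [0, -0.015, 0], "roll": 0}
    - {"slide": [0, -0.035, 0], "roll": 0}
    - {"slide": [0, -0.04, -0.04], "roll": 0}
    - {"slide": [0.02, -0.04, -0.075], "roll": 0}
    - {"slide": [0.02, -0.04, -0.075], "roll": 0}

```text
t: 11.72
eef_pos: [593.0, 31.0, 80.3]
tcp_rot: [-3.141, -0.005, -0.213]
ft_force: [-0.9, -0.0, -0.4]
opening: 0.002
grip_force: 0.0
```

```bash
cat >> h.py <<'E'
def wing(J,yc=6):
    "wing direction (mod pi, rad from jig x) from scene depth, z 70..84"
    Q=J[(J[...,2]>68)&(J[...,2]<86)&(np.hypot(J[...,0],J[...,1]-yc)<38)&(J[...,0]>-33)]
    Q=Q-[0,yc,0]; far=Q[np.hypot(Q[:,0],Q[:,1])>16]
    th=np.arctan2(far[:,1],far[:,0]); a=np.angle(np.mean(np.exp(2j*th)))/2
    print('wing',round(a,2),'n',len(far)); return far
E
python3 -c "
from h import *
go(); c,J=blk(); f=wing(J); print(np.round(f[::3,:2]).tolist())
p=[proj(c,np.r_[j2w(0,6),78])]; print(p); save(c,'sc5.png',(290,200,410,300),6)
"
```

```text
t 11.725 jig [22.2 88.7] z 80.3 rot [-3.1411 -0.0054 -0.2127] F [-0.9 -0.  -0.4] roll-> 0.0
block y [-29.1057058  -28.65445855  41.54685777  42.12838639]
board y [-162.48561326 -161.47025646  -31.23176024  -29.03466526]
wing -0.41 n 69
[[-29.0, 14.0], [-27.0, 12.0], [-33.0, 12.0], [-24.0, 12.0], [-24.0, 9.0], [-19.0, 13.0], [-20.0, 8.0], [-24.0, 9.0], [-14.0, 8.0], [-17.0, 5.0], [16.0, -6.0], [16.0, -7.0], [18.0, -9.0], [16.0, -9.0], [23.0, -8.0], [21.0, -11.0], [26.0, -8.0], [27.0, -12.0], [21.0, -12.0], [28.0, -10.0], [29.0, -14.0], [25.0, -13.0], [30.0, -9.0]]
[array([332.33779364, 250.42348741])]
```

View pics/sc5.png

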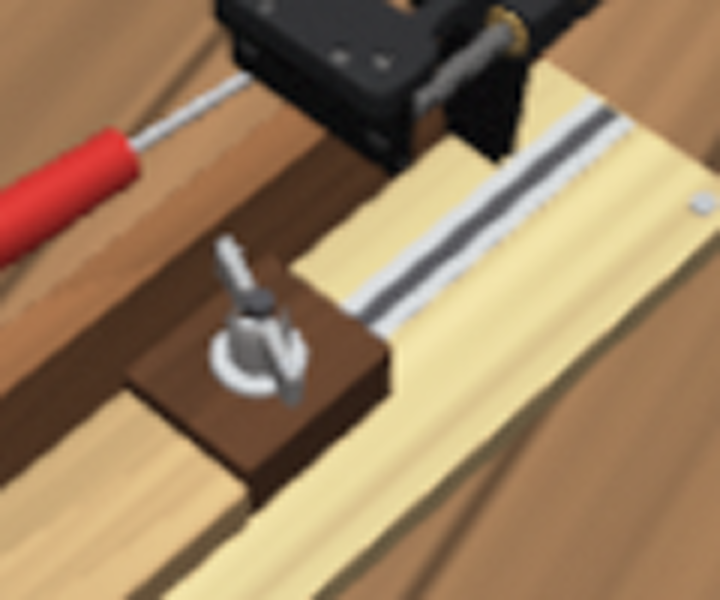

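The block is now against the board (seam at (190,430)) and the board is against the end stop. The wing is at -0.41 rad. Next I go over the far side, behind the wing, and descend.

Request:
step_arm:
  increments:
    - {"slide": [0.003, 0.05, 0], "roll": 0}
    - {"slide": [0.003, 0.073, 0], "roll": 0}
    - {"slide": [0.003, 0.073, 0.025], "roll": 0}
    - {"slide": [0.003, 0.073, 0.048], "roll": 0}
    - {"slide": [0.003, 0.073, 0.048], "roll": 0}

```text
t: 12.4
eef_pos: [576.8, -41.0, 27.7]
tcp_rot: [3.141, 0.004, -0.213]
ft_force: [0.1, -0.2, 0.6]
opening: 0.005
grip_force: 0.0
```

```bash
cat >> h.py <<'E'
def arc(degs,r=27,yc=6,z=None):
    s=state(); z=z or s["eef_pos"][2]
    go(*[(round(r*np.cos(np.radians(d)),1),round(yc+r*np.sin(np.radians(d)),1),z) for d in degs])
E
python3 -c "
from h import *
arc([10,-5,-20,-35,-50,-65],z=32)
"
```

```text
t 12.4 jig [21.6 14.9] z 27.7 rot [ 3.1413  0.004  -0.2132] F [ 0.1 -0.2  0.6] roll-> -0.0
(np.float64(26.6), np.float64(10.7), 32) [0.0049, 0.0042, -0.0043]
(np.float64(26.9), np.float64(3.6), 32) [0.0052, 0.0113, -0.0043]
(np.float64(25.4), np.float64(-3.2), 32) [0.0037, 0.0181, -0.0043]
(np.float64(22.1), np.float64(-9.5), 32) [0.0004, 0.0244, -0.0043]
(np.float64(17.4), np.float64(-14.7), 32) [-0.0043, 0.0296, -0.0043]
(np.float64(11.4), np.float64(-18.5), 32) [-0.0103, 0.0334, -0.0043]
```

Request:
step_arm:
  increments:
    - {"slide": [0.0015, 0.005, 0], "roll": 0}
    - {"slide": [0.0015, 0.012, 0], "roll": 0}
    - {"slide": [0, 0.019, 0], "roll": 0}
    - {"slide": [-0.003, 0.025, 0], "roll": 0}
    - {"slide": [-0.008, 0.0305, 0], "roll": 0}

```text
t: 13.02
eef_pos: [563.7, -70.2, 30.0]
tcp_rot: [3.141, -0.001, -0.213]
ft_force: [1.9, 0.4, 0.3]
opening: 0.001
grip_force: 0.7
```

Request:
step_arm:
  increments:
    - {"slide": [-0.003, 0.002, 0], "roll": 0}
    - {"slide": [-0.006, 0.004, 0], "roll": 0}
    - {"slide": [-0.006, 0.004, 0], "roll": 0}

```text
t: 13.4
eef_pos: [556.9, -72.3, 29.9]
tcp_rot: [3.141, 0.0, -0.213]
ft_force: [0.9, -1.0, 0.5]
opening: 0.002
grip_force: 0.5
```

```bash
python3 -c "
from h import *
go(); c,J=blk(); f=wing(J); print(np.round(f[::3,:2]).tolist())
"
```

```text
t 13.4 jig [  8.8 -19.9] z 29.9 rot [ 3.1413e+00  3.0000e-04 -2.1310e-01] F [ 0.9 -1.   0.5] roll-> -0.0
block y [-28.7627847  -28.50036673  41.0008625   42.20121727]
board y [-162.12890511 -161.19961535  -30.89806658  -28.7496244 ]
wing -1.2 n 65
[[12.0, 27.0], [12.0, 27.0], [10.0, 27.0], [10.0, 21.0], [8.0, 20.0], [3.0, -32.0], [2.0, -31.0], [20.0, -24.0], [22.0, -18.0], [6.0, -33.0], [20.0, -24.0], [5.0, -31.0], [14.0, -32.0], [22.0, -23.0], [11.0, -32.0], [20.0, -30.0], [20.0, -22.0], [15.0, -33.0], [23.0, -30.0], [22.0, -21.0], [20.0, -25.0], [21.0, -29.0]]
```

The screw has turned about 91°, and the other wing now stands at about 66°. I'll lift and come down behind it.

Request:
step_arm:
  increments:
    - {"slide": [0.004, -0.004, 0], "roll": 0}
    - {"slide": [0.004, -0.004, -0.05], "roll": 0}
    - {"slide": [-0.022, -0.051, -0.05], "roll": 0}
    - {"slide": [-0.022, -0.051, -0.05], "roll": 0}
    - {"slide": [-0.022, -0.051, -0.03], "roll": 0}

```text
t: 14.08
eef_pos: [547.4, -17.4, 60.6]
tcp_rot: [3.142, -0.002, -0.212]
ft_force: [0.3, -0.6, -0.3]
opening: 0.003
grip_force: 0.0
```

Request:
step_arm:
  increments:
    - {"slide": [0, 0, 0.015], "roll": 0}
    - {"slide": [0, 0, 0.03], "roll": 0}
    - {"slide": [0, 0, 0.03], "roll": 0}

```text
t: 14.45
eef_pos: [545.9, -17.9, 28.5]
tcp_rot: [3.141, 0.002, -0.214]
ft_force: [0.3, -0.1, 0.2]
opening: -0.0
grip_force: 0.0
```

```bash
python3 -c "
from h import *
arc([95,80,65,50,35,20,5,-10,-25,-40,-55,-70],z=30); c,J=blk(); wing(J)
"
```

```text
t 14.45 jig [-13.4  31. ] z 28.5 rot [ 3.1413e+00  2.3000e-03 -2.1350e-01] F [ 0.3 -0.1  0.2] roll-> -0.001
(np.float64(-2.4), np.float64(32.9), 30) [0.011, -0.0019, -0.0015]
(np.float64(4.7), np.float64(32.6), 30) [0.0181, -0.0016, -0.0015]
(np.float64(11.4), np.float64(30.5), 30) [0.0248, 0.0005, -0.0015]
(np.float64(17.4), np.float64(26.7), 30) [0.0308, 0.0043, -0.0015]
(np.float64(22.1), np.float64(21.5), 30) [0.0355, 0.0095, -0.0016]
(np.float64(25.4), np.float64(15.2), 30) [0.0388, 0.0158, -0.0016]
(np.float64(26.9), np.float64(8.4), 30) [0.0403, 0.0226, -0.0016]
(np.float64(26.6), np.float64(1.3), 30) [0.04, 0.0297, -0.0016]
(np.float64(24.5), np.float64(-5.4), 30) [0.0379, 0.0364, -0.0015]
(np.float64(20.7), np.float64(-11.4), 30) [0.0341, 0.0424, -0.0015]
(np.float64(15.5), np.float64(-16.1), 30) [0.0289, 0.0471, -0.0015]
(np.float64(9.2), np.float64(-19.4), 30) [0.0226, 0.0504, -0.0015]
block y [-28.96159974 -28.53662165  40.85556314  41.18269717]
board y [-162.36285925 -161.06501951  -30.7737974   -28.86214052]
wing 1.48 n 132
```

Request:
step_arm:
  increments:
    - {"slide": [0.011, -0.002, 0], "roll": 0}
    - {"slide": [0.018, -0.0015, 0], "roll": 0}
    - {"slide": [0.025, 0.0005, 0], "roll": 0}
    - {"slide": [0.031, 0.0045, 0], "roll": 0}
    - {"slide": [0.0355, 0.0095, 0], "roll": 0}

```text
t: 15.12
eef_pos: [579.7, -34.9, 29.9]
tcp_rot: [3.142, -0.001, -0.213]
ft_force: [-0.2, 1.9, -1.2]
opening: 0.004
grip_force: 0.6
```

Request:
step_arm:
  increments:
    - {"slide": [0.0035, 0.006, 0], "roll": 0}
    - {"slide": [0.005, 0.013, 0], "roll": 0}
    - {"slide": [0.0045, 0.02, 0], "roll": 0}
    - {"slide": [0.0025, 0.027, 0], "roll": 0}
    - {"slide": [-0.0015, 0.033, 0], "roll": 0}

```text
t: 15.75
eef_pos: [570.6, -67.1, 29.9]
tcp_rot: [3.141, -0.001, -0.213]
ft_force: [2.3, 0.8, -0.4]
opening: 0.006
grip_force: 0.8
```

Request:
step_arm:
  increments:
    - {"slide": [-0.005, 0.0045, 0], "roll": 0}
    - {"slide": [-0.0115, 0.008, 0], "roll": 0}
    - {"slide": [-0.0115, 0.008, 0], "roll": 0}

```text
t: 16.12
eef_pos: [557.2, -72.0, 29.9]
tcp_rot: [3.141, 0.0, -0.213]
ft_force: [-0.1, -0.1, 0.6]
opening: 0.0
grip_force: 0.0
```

```bash
python3 -c "
from h import *
go(); c,J=blk(); f=wing(J); f=f[f[:,1]>0]; print(np.round(f[::2,:2]).tolist())
"
```

```text
t 16.125 jig [  9.  -19.6] z 29.9 rot [ 3.1413e+00  4.0000e-04 -2.1330e-01] F [-0.1 -0.1  0.6] roll-> -0.0
block y [-29.14526473 -28.76490965  40.8927417   42.19259767]
board y [-162.41952908 -161.10019891  -30.88919502  -29.00034421]
wing -1.2 n 73
[[12.0, 30.0], [13.0, 29.0], [11.0, 29.0], [9.0, 24.0], [11.0, 29.0], [9.0, 21.0], [7.0, 15.0], [8.0, 19.0]]
```

Total turned is about 271°, and the wing is at 66° again. On the third stroke I'll go gently and watch the force.

Request:
step_arm:
  increments:
    - {"slide": [0.004, -0.004, 0], "roll": 0}
    - {"slide": [0.004, -0.004, -0.05], "roll": 0}
    - {"slide": [-0.022, -0.051, -0.05], "roll": 0}
    - {"slide": [-0.022, -0.051, -0.05], "roll": 0}
    - {"slide": [-0.022, -0.051, -0.03], "roll": 0}

```text
t: 16.8
eef_pos: [548.2, -17.0, 60.6]
tcp_rot: [3.142, -0.003, -0.212]
ft_force: [0.8, -0.6, -0.9]
opening: 0.002
grip_force: 0.0
```

Request:
step_arm:
  increments:
    - {"slide": [0, 0, 0.015], "roll": 0}
    - {"slide": [0, 0, 0.03], "roll": 0}
    - {"slide": [0, 0, 0.03], "roll": 0}

```text
t: 17.18
eef_pos: [546.5, -17.5, 28.5]
tcp_rot: [3.141, 0.002, -0.214]
ft_force: [0.4, 1.0, 0.2]
opening: 0.003
grip_force: 0.0
```

Request:
step_arm:
  increments:
    - {"slide": [0.004, -0.001, 0], "roll": 0}
    - {"slide": [0.007, -0.0015, 0], "roll": 0}
    - {"slide": [0.007, -0.0015, 0], "roll": 0}

```text
t: 17.55
eef_pos: [554.6, -17.4, 30.2]
tcp_rot: [3.142, -0.001, -0.213]
ft_force: [-1.0, 0.3, 0.4]
opening: 0.003
grip_force: 0.4
```

Request:
step_arm:
  increments:
    - {"slide": [0.002, -0.0003, 0], "roll": 0}
    - {"slide": [0.004, -0.0005, 0], "roll": 0}
    - {"slide": [0.004, -0.0005, 0], "roll": 0}

```text
t: 17.92
eef_pos: [558.5, -17.7, 29.9]
tcp_rot: [3.142, -0.0, -0.213]
ft_force: [-2.4, 0.5, 0.6]
opening: 0.002
grip_force: 0.6
```

Request:
step_arm:
  increments:
    - {"slide": [0.003, 0, 0], "roll": 0}
    - {"slide": [0.006, 0.0005, 0], "roll": 0}
    - {"slide": [0.006, 0.0005, 0], "roll": 0}

```text
t: 18.3
eef_pos: [564.4, -19.6, 29.8]
tcp_rot: [3.142, -0.001, -0.213]
ft_force: [-0.4, -0.3, -0.1]
opening: 0.005
grip_force: 0.3
```

Request:
step_arm:
  increments:
    - {"slide": [0.003, 0.001, 0], "roll": 0}
    - {"slide": [0.006, 0.0025, 0], "roll": 0}
    - {"slide": [0.006, 0.0025, 0], "roll": 0}

```text
t: 18.68
eef_pos: [569.7, -23.4, 29.8]
tcp_rot: [3.142, -0.001, -0.213]
ft_force: [-0.7, 0.8, 0.3]
opening: 0.001
grip_force: 0.2
```

Request:
step_arm:
  increments:
    - {"slide": [0.003, 0.002, 0], "roll": 0}
    - {"slide": [0.006, 0.004, 0], "roll": 0}
    - {"slide": [0.006, 0.004, 0], "roll": 0}

```text
t: 19.05
eef_pos: [574.7, -28.6, 29.8]
tcp_rot: [3.141, -0.001, -0.213]
ft_force: [0.1, -0.5, -0.4]
opening: 0.003
grip_force: 0.2
```

Request:
step_arm:
  increments:
    - {"slide": [0.0025, 0.0025, 0], "roll": 0}
    - {"slide": [0.005, 0.005, 0], "roll": 0}
    - {"slide": [0.005, 0.005, 0], "roll": 0}

```text
t: 19.42
eef_pos: [578.5, -34.6, 29.8]
tcp_rot: [3.141, -0.001, -0.213]
ft_force: [0.4, -0.0, 1.0]
opening: 0.002
grip_force: 0.2
```

Request:
step_arm:
  increments:
    - {"slide": [0.0015, 0.003, 0], "roll": 0}
    - {"slide": [0.003, 0.006, 0], "roll": 0}
    - {"slide": [0.003, 0.006, 0], "roll": 0}

```text
t: 19.8
eef_pos: [579.8, -41.0, 29.8]
tcp_rot: [3.141, 0.0, -0.213]
ft_force: [1.4, 1.6, 0.0]
opening: 0.006
grip_force: 0.4
```

Request:
step_arm:
  increments:
    - {"slide": [0.001, 0.003, 0], "roll": 0}
    - {"slide": [0.0015, 0.006, 0], "roll": 0}
    - {"slide": [0.0015, 0.006, 0], "roll": 0}

```text
t: 20.18
eef_pos: [580.2, -47.3, 29.9]
tcp_rot: [3.141, -0.001, -0.213]
ft_force: [1.1, 2.1, -0.8]
opening: 0.004
grip_force: 0.7
```

Request:
step_arm:
  increments:
    - {"slide": [0, 0.003, 0], "roll": 0}
    - {"slide": [0, 0.006, 0], "roll": 0}
    - {"slide": [0, 0.006, 0], "roll": 0}

```text
t: 20.55
eef_pos: [579.4, -49.6, 29.9]
tcp_rot: [-3.138, -0.001, -0.215]
ft_force: [6.3, 28.8, -0.8]
opening: 0.005
grip_force: 12.6
```

Hard stop reached: the force jumped to 29 N and motion stopped. I'll back off and verify.

Request:
step_arm:
  increments:
    - {"slide": [0, -0.006, 0], "roll": 0}
    - {"slide": [0.003, -0.016, 0], "roll": 0}
    - {"slide": [0.003, -0.016, -0.05], "roll": 0}
    - {"slide": [0.003, -0.07, -0.07], "roll": 0}
    - {"slide": [0.003, -0.12, -0.09], "roll": 0}

```text
t: 21.18
eef_pos: [607.7, 64.6, 121.0]
tcp_rot: [3.141, -0.001, -0.215]
ft_force: [0.4, -0.5, 0.3]
opening: 0.009
grip_force: 0.0
```

```bash
python3 -c "
from h import *
go(); c,J=blk(); wing(J); print('wing tan',np.round(wing(J)[::4,:2]).tolist())
save(c,'sc6.png',(230,190,430,340),4)
for n in ('glue_bottle','offcut','screwdriver'): print(n,[(round(m['confidence'],2),np.round(ray(c,m['uv'],0)[:2])) for m in mark_of('scene',n)[:1]])
"
```

```text
t 21.175 jig [ 29.5 124.7] z 121.0 rot [ 3.1413e+00 -1.1000e-03 -2.1460e-01] F [ 0.4 -0.5  0.3] roll-> -0.002
block y [-29.00214089 -28.52883645  41.36417996  42.20415647]
board y [-162.8095296  -161.44850709  -30.48389299  -28.5357449 ]
wing -0.48 n 53
wing -0.48 n 53
wing tan [[-27.0, 15.0], [-22.0, 10.0], [-21.0, 12.0], [-17.0, 8.0], [-17.0, 7.0], [15.0, -8.0], [18.0, -9.0], [20.0, -10.0], [23.0, -14.0], [22.0, -13.0], [25.0, -15.0], [27.0, -15.0], [28.0, -15.0], [28.0, -13.0]]
glue_bottle [(0.89, array([ 664., -242.]))]
offcut [(0.69, array([744.,  80.]))]
screwdriver [(0.94, array([446.,  32.]))]
```

View pics/sc6.png

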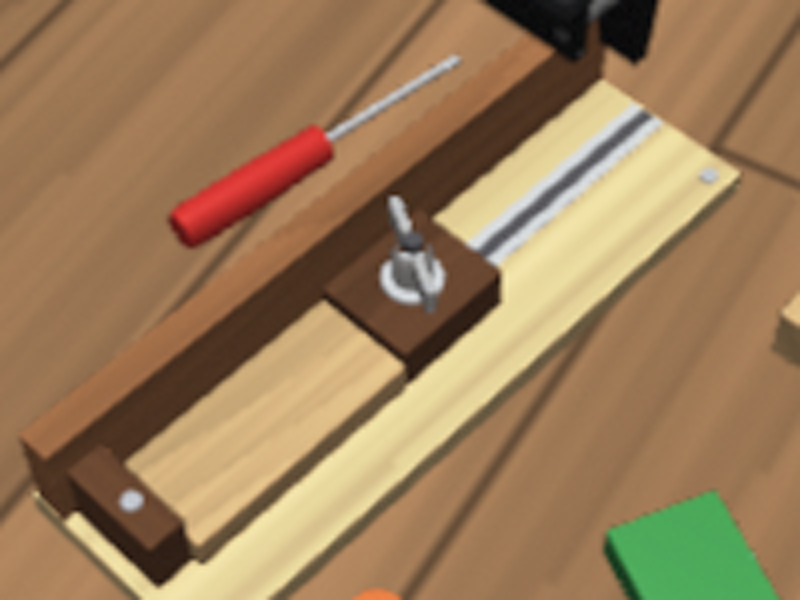

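The board is snug between the end stop at (130,510) and the block at (415,300). The wing is at -0.48 rad after about 6.35 rad of turning, held by a hard stop. The bystanders haven't moved.

```bash
python3 -c "
from h import *
print(env.job_done())"
```

```text
the job is handed in; nothing more can be done
None
```

The job is handed in: the board is snug between block and end stop, the wing screw is turned clockwise to its hard stop, and the bottle, offcut and screwdriver are where they were; my first push bore on the screw hub instead of the block face, because the fingertip sat about 30 mm higher than its reported position, and I corrected it.

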